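Reverse the row of mosaic pots

ROBOT

A 7-joint arm with a two-finger parallel gripper is mounted at the origin on the work surface. World frame = base frame: x ahead of the robot, y to its left, z up, the work surface at z = 0. Lengths are in m, angles in rad, forces in N, time in s.
With the tool pointing down it reaches from about 0.35 to 0.9 m from the base axis. Payload 8.1 kg.
Tool frame: the origin (TCP) lies between the finger pads; the fingertips stand ahead of it and the grasp point (between the pads) is the TCP (arm.nose_length is the z of the fingertips in the tool frame, in m); z points along the fingers, y is the line along which they close (so a half turn about z gives the same grasp; the last joint's range is limited). The gripper opens to 92 mm and grips with 3 to 60 N. Pads are 19 mm wide; open, the fingers measure 130 mm over their backs; the gripper's body (75 mm by 190 mm) begins 47 mm behind the grasp point.
Start: joints at [1.079, 0.434, 0.025, 1.573, -0.012, 1.134, -0.075], TCP at [0.237, -0.578, 0.246] pointing down, gripper open.
Joint ranges: [-2.62, 2.62], [-0.44, 2.09], [-1.27, 1.32], [0.08, 2.57], [-1.32, 4.46], [0.12, 2], [-2.74, 2.74]. Speed limits (rad/s): [2.22, 2.22, 3.01, 3.01, 3.14, 3.14, 3.14].

INTERFACE

Orientations are given as a rotation vector (axis times angle).
In Python, from cell import sensors, optics, arm gives the robot as it stands.
- The arm moves only by the tool arm_command, never from a script. Its argument "deltas" is one flat list of numbers, 7 for each row, row after row: the turn, a rotation vector about the world's x, y, z as a fraction of full scale, then the shift along the world's x, y, z as a fraction of full scale, then the finger opening in mm, from 0 to 91.8. In form: [wx, wy, wz, dx, dy, dz, fingers, wx, wy, wz, dx, dy, dz, fingers, ...]. A call has 1 to 20 rows; each row is the pose to reach, as a shift and turn from the pose commanded when the call began; what a row does not reach only later rows make up. Full scale, the value 1, is 1 m for a shift and 90 degrees for a turn. A row lasts 1/10 s, in which the tool goes at most 50 mm and 8.59 degrees, less where a joint would pass 70% of its speed; a pose out of reach is approached as far as the arm can. A call with a number of a shift or a turn outside -1 to 1 is refused whole. A call with a gripper value outside its range is refused whole. The fingers move at their own pace and stop on an object; "force" is the grip in N (left out, the last holds). Time passes only in rows, so rows that repeat a pose let the fingers close. It gives the time, the measured TCP pose, the force, the opening and the grip force at its end, in the units of the state.
- sensors.observe(): the state, without advancing time (a new reading comes with each control period).
- optics.get_image(name): name is "scene" or "top" or "wrist"; returns the picture (400x640x3 uint8, blue, green, red); there is no depth.
- optics.calibration(name): a dict with "camera_matrix" (3x3 intrinsics, pixels), "D" ([k1, k2, p1, p2, k3] as OpenCV has them; the pictures are not rectified), "rvec" (rotation vector, rad) and "tvec" (3), from world to camera coordinates, as OpenCV has them. Camera axes: x right, y down, z forward; pixel columns grow to the right and rows downward; lengths in m; the calibration is good to about 2 mm. A picture is of the moment at which its call begins: read the wrist's pose just before it. calibration takes no time and is no camera call; for the wrist camera it gives the pose at the moment of the call.
- arm.sign_off(): hands the job in; it is judged then, once.
The state is a dict: "clock": time; "joints": joint angles; "dq": joint speeds; "joint_efforts": joint torques, N m; "position": TCP position; "ee_rot": TCP orientation; "force": force on the tool from outside, world axes, zero at the start; "ft_torque": the same for the moment, N m; "width": opening from 0.0 (shut) to 1.0 (fully open); "gripper_force": force on a finger pad.
Only numpy, scipy, OpenCV 4.12 (cv2) and the standard library are available. Lean on these libraries where they do the work, as an engineer would, in place of code of your own. Each camera call takes 0.05 s, during which the arm holds its last target. There are 200 camera calls.

TASK

The other half of the mosaic border mirrors the first, so move the four stoneware pots from the row of cork mats into the four holders of the white rack, in reverse order: the pot that stood leftmost on the mats goes into the rightmost holder, and so on. Lower each pot upright and gently into its holder until it rests on the holder's floor, without ramming it down, and leave it there released. Leave the brass weight where it stands.

Things in the scene. Friction and masses are not known exactly. Their poses are not given: they have to be found in the camera images.
- pot_plain: Loose peach stoneware open pot with a thin wall and a wide 44 mm mouth, 80 mm high. Tapered foot, 37 mm across at the bottom, 50 mm at 45 mm height; then a straight round band 50 mm across from 45 to 80 mm, the place to grip. 0.1 to 0.25 kg. Origin: centre of its underside, z up. Starts upright on its cork mat.
- pot_thick: Loose peach stoneware thick-walled pot with a small 24 mm hole in its flat top, 80 mm high. Tapered foot, 37 mm across at the bottom, 50 mm at 45 mm height; then a straight round band 50 mm across from 45 to 80 mm, the place to grip. 0.1 to 0.25 kg. Origin: centre of its underside, z up. Starts upright on its cork mat.
- pot_necked: Loose peach stoneware pot with a shoulder and a narrow round neck 32 mm across with a 22 mm mouth; shoulder at 80 mm, top of the neck at 95 mm. Tapered foot, 37 mm across at the bottom, 50 mm at 45 mm height; then a straight round band 50 mm across from 45 to 80 mm, the place to grip. 0.1 to 0.25 kg. Origin: centre of its underside, z up. Starts upright on its cork mat.
- pot_lidded: Loose peach stoneware closed pot with a flat top at 80 mm and a round knob 18 mm across and 14 mm high on it (94 mm in all). Tapered foot, 37 mm across at the bottom, 50 mm at 45 mm height; then a straight round band 50 mm across from 45 to 80 mm, the place to grip. 0.1 to 0.25 kg. Origin: centre of its underside, z up. Starts upright on its cork mat.
- mat_plain: Fixed cork mat, 62 mm across, 10 mm thick, on which pot_plain starts. The four like mats lie in a straight row, 72 mm apart, on a bare pine board (84 x 310 x 12 mm). Origin: centre of its underside, 12 mm above the table; top 22 mm above it. y runs along the row to the left as seen from the robot, x across it, away from the robot.
- mat_thick: Fixed cork mat, 62 mm across, 10 mm thick, on which pot_thick starts. The four like mats lie in a straight row, 72 mm apart, on a bare pine board (84 x 310 x 12 mm). Origin: centre of its underside, 12 mm above the table; top 22 mm above it. y runs along the row to the left as seen from the robot, x across it, away from the robot.
- mat_necked: Fixed cork mat, 62 mm across, 10 mm thick, on which pot_necked starts. The four like mats lie in a straight row, 72 mm apart, on a bare pine board (84 x 310 x 12 mm). Origin: centre of its underside, 12 mm above the table; top 22 mm above it. y runs along the row to the left as seen from the robot, x across it, away from the robot.
- mat_lidded: Fixed cork mat, 62 mm across, 10 mm thick, on which pot_lidded starts. The four like mats lie in a straight row, 72 mm apart, on a bare pine board (84 x 310 x 12 mm). Origin: centre of its underside, 12 mm above the table; top 22 mm above it. y runs along the row to the left as seen from the robot, x across it, away from the robot.
- holder_rack: Fixed white board 84 x 310 x 12 mm with four pine cup holders. Origin: centre of its underside, on the table; axes like the mats'. Holders at x 0, y +108, +36, -36, -108 mm; tapered, 54 mm mouth to 42 mm floor, 64 mm outside; top edge 48 mm, floor 17 mm above the table. A pot's foot has 3 mm play and rests on the floor, its origin then 17 mm above the table.
- brass_weight: Loose brass weight, 48 mm across, 68 mm high with a small knob, standing on the table beside the work. Origin at the centre of its underside. Stays where it is.
Not all that is in view belongs to the job. What is shaped like the pot_plain but black or green is not meant.

How it is judged:
At the end, for the whole second after the job is handed in: Every pot stands in the holder that mirrors its own mat's place in the row (first from the left to last from the left): within 10 mm of the holder's centre along and across the row, its underside within 6 mm of the holder's floor height, tilted less than 0.15 rad, slower than 0.02 m/s (((y of each of mat_thick, mat_necked, mat_lidded in the frame of mat_plain below 0 m and y of pot_plain in the frame of holder_rack between -0.118 and -0.098 m) or (y of each of mat_thick, mat_necked in the frame of mat_plain below 0 m and y of mat_lidded in the frame of mat_plain above 0 m and y of pot_plain in the frame of holder_rack between -0.046 and -0.026 m) or (y of each of mat_thick, mat_lidded in the frame of mat_plain below 0 m and y of mat_necked in the frame of mat_plain above 0 m and y of pot_plain in the frame of holder_rack between -0.046 and -0.026 m) or (y of mat_thick in the frame of mat_plain below 0 m and y of each of mat_necked, mat_lidded in the frame of mat_plain above 0 m and y of pot_plain in the frame of holder_rack between 0.026 and 0.046 m) or (y of mat_thick in the frame of mat_plain above 0 m and y of each of mat_necked, mat_lidded in the frame of mat_plain below 0 m and y of pot_plain in the frame of holder_rack between -0.046 and -0.026 m) or (y of each of mat_thick, mat_lidded in the frame of mat_plain above 0 m and y of mat_necked in the frame of mat_plain below 0 m and y of pot_plain in the frame of holder_rack between 0.026 and 0.046 m) or (y of each of mat_thick, mat_necked in the frame of mat_plain above 0 m and y of mat_lidded in the frame of mat_plain below 0 m and y of pot_plain in the frame of holder_rack between 0.026 and 0.046 m) or (y of each of mat_thick, mat_necked, mat_lidded in the frame of mat_plain above 0 m and y of pot_plain in the frame of holder_rack between 0.098 and 0.118 m)) and x of pot_plain in the frame of holder_rack between -0.01 and 0.01 m and z of pot_plain in the frame of holder_rack between 0.011 and 0.023 m and angle between each of pot_plain, pot_thick, pot_necked, pot_lidded's own z axis and vertical below 0.15 rad and linear speed of each of pot_plain, pot_thick, pot_necked, pot_lidded below 0.02 m/s and ((y of each of mat_plain, mat_necked, mat_lidded in the frame of mat_thick below 0 m and y of pot_thick in the frame of holder_rack between -0.118 and -0.098 m) or (y of each of mat_plain, mat_necked in the frame of mat_thick below 0 m and y of mat_lidded in the frame of mat_thick above 0 m and y of pot_thick in the frame of holder_rack between -0.046 and -0.026 m) or (y of each of mat_plain, mat_lidded in the frame of mat_thick below 0 m and y of mat_necked in the frame of mat_thick above 0 m and y of pot_thick in the frame of holder_rack between -0.046 and -0.026 m) or (y of mat_plain in the frame of mat_thick below 0 m and y of each of mat_necked, mat_lidded in the frame of mat_thick above 0 m and y of pot_thick in the frame of holder_rack between 0.026 and 0.046 m) or (y of mat_plain in the frame of mat_thick above 0 m and y of each of mat_necked, mat_lidded in the frame of mat_thick below 0 m and y of pot_thick in the frame of holder_rack between -0.046 and -0.026 m) or (y of each of mat_plain, mat_lidded in the frame of mat_thick above 0 m and y of mat_necked in the frame of mat_thick below 0 m and y of pot_thick in the frame of holder_rack between 0.026 and 0.046 m) or (y of each of mat_plain, mat_necked in the frame of mat_thick above 0 m and y of mat_lidded in the frame of mat_thick below 0 m and y of pot_thick in the frame of holder_rack between 0.026 and 0.046 m) or (y of each of mat_plain, mat_necked, mat_lidded in the frame of mat_thick above 0 m and y of pot_thick in the frame of holder_rack between 0.098 and 0.118 m)) and x of pot_thick in the frame of holder_rack between -0.01 and 0.01 m and z of pot_thick in the frame of holder_rack between 0.011 and 0.023 m and ((y of each of mat_plain, mat_thick, mat_lidded in the frame of mat_necked below 0 m and y of pot_necked in the frame of holder_rack between -0.118 and -0.098 m) or (y of each of mat_plain, mat_thick in the frame of mat_necked below 0 m and y of mat_lidded in the frame of mat_necked above 0 m and y of pot_necked in the frame of holder_rack between -0.046 and -0.026 m) or (y of each of mat_plain, mat_lidded in the frame of mat_necked below 0 m and y of mat_thick in the frame of mat_necked above 0 m and y of pot_necked in the frame of holder_rack between -0.046 and -0.026 m) or (y of mat_plain in the frame of mat_necked below 0 m and y of each of mat_thick, mat_lidded in the frame of mat_necked above 0 m and y of pot_necked in the frame of holder_rack between 0.026 and 0.046 m) or (y of mat_plain in the frame of mat_necked above 0 m and y of each of mat_thick, mat_lidded in the frame of mat_necked below 0 m and y of pot_necked in the frame of holder_rack between -0.046 and -0.026 m) or (y of each of mat_plain, mat_lidded in the frame of mat_necked above 0 m and y of mat_thick in the frame of mat_necked below 0 m and y of pot_necked in the frame of holder_rack between 0.026 and 0.046 m) or (y of each of mat_plain, mat_thick in the frame of mat_necked above 0 m and y of mat_lidded in the frame of mat_necked below 0 m and y of pot_necked in the frame of holder_rack between 0.026 and 0.046 m) or (y of each of mat_plain, mat_thick, mat_lidded in the frame of mat_necked above 0 m and y of pot_necked in the frame of holder_rack between 0.098 and 0.118 m)) and x of pot_necked in the frame of holder_rack between -0.01 and 0.01 m and z of pot_necked in the frame of holder_rack between 0.011 and 0.023 m and ((y of each of mat_plain, mat_thick, mat_necked in the frame of mat_lidded below 0 m and y of pot_lidded in the frame of holder_rack between -0.118 and -0.098 m) or (y of each of mat_plain, mat_thick in the frame of mat_lidded below 0 m and y of mat_necked in the frame of mat_lidded above 0 m and y of pot_lidded in the frame of holder_rack between -0.046 and -0.026 m) or (y of each of mat_plain, mat_necked in the frame of mat_lidded below 0 m and y of mat_thick in the frame of mat_lidded above 0 m and y of pot_lidded in the frame of holder_rack between -0.046 and -0.026 m) or (y of mat_plain in the frame of mat_lidded below 0 m and y of each of mat_thick, mat_necked in the frame of mat_lidded above 0 m and y of pot_lidded in the frame of holder_rack between 0.026 and 0.046 m) or (y of mat_plain in the frame of mat_lidded above 0 m and y of each of mat_thick, mat_necked in the frame of mat_lidded below 0 m and y of pot_lidded in the frame of holder_rack between -0.046 and -0.026 m) or (y of each of mat_plain, mat_necked in the frame of mat_lidded above 0 m and y of mat_thick in the frame of mat_lidded below 0 m and y of pot_lidded in the frame of holder_rack between 0.026 and 0.046 m) or (y of each of mat_plain, mat_thick in the frame of mat_lidded above 0 m and y of mat_necked in the frame of mat_lidded below 0 m and y of pot_lidded in the frame of holder_rack between 0.026 and 0.046 m) or (y of each of mat_plain, mat_thick, mat_necked in the frame of mat_lidded above 0 m and y of pot_lidded in the frame of holder_rack between 0.098 and 0.118 m)) and x of pot_lidded in the frame of holder_rack between -0.01 and 0.01 m and z of pot_lidded in the frame of holder_rack between 0.011 and 0.023 m); the robot touches nothing.
It fails at once if The brass weight was moved more than 30 mm (distance of brass_weight from where it was at the start of the episode above 0.03 m).
It fails at once if A pot was rammed into the rack with more than 40 N (contact force between any of pot_plain, pot_thick, pot_necked, pot_lidded and holder_rack above 40 N).
It also fails if it takes over 112 s, if anything falls off the work surface, if the arm or the gripper's body presses on something with over 40 N, if the wrist force passes 120 N, or if a joint passes its speed limit or range.

## Working session

There is one attempt and no reset: what is moved stays moved. The work goes in short steps, Python scripts to look and compute and a tool call to move; the robot and the scene stay as the last step left them, time stands still between calls to the robot, and variables do not carry over. Pictures are saved under pics/ and viewed, at most 14 in all, crops included, and the job is handed in when it is done.

Besides the shell and the picture viewer there is one more tool, called as name(argument=value, ...) on one line, values as JSON. arm_command: Moves the arm, as the interface text tells. Its arguments: {"type":"object","properties":{"deltas":{"type":"array","items":{"type":"number"}},"force":{"type":"number"}},"required":["deltas"]}

```bash
mkdir -p pics; python3 - <<'E'
from cell import sensors, optics, arm
import cv2
print(sensors.observe(), arm.nose_length)
for n in("top","scene"):
    cv2.imwrite(f"pics/{n}0.png",optics.get_image(n)); print(n,optics.calibration(n))
E
```

```text
{'clock': 0.0, 'joints': array([ 1.07939861,  0.43525412,  0.02498657,  1.57412227, -0.01159118,
        1.13396972, -0.07512415]), 'dq': array([-0.00148824,  0.00029283, -0.00078663, -0.00139162,  0.00055973,
        0.00172076, -0.00041678]), 'joint_efforts': array([-2.56911362e-04, -6.67856526e+01,  9.84640606e-01, -3.14465582e+01,
       -6.07749517e-02,  4.30584128e-02,  1.41213377e-04]), 'position': array([ 0.23667714, -0.57792816,  0.24491602]), 'ee_rot': array([-3.08093812e+00, -6.06426866e-01,  7.32141985e-04]), 'force': array([-0.32091109, -0.40121735, -0.49896554]), 'ft_torque': array([ 0.010916  ,  0.02158468, -0.03764369]), 'gripper_force': 0.0, 'width': 0.9984569102969502} 0.019
top {'camera_matrix': array([[373.84503985,   0.        , 320.42168012],
       [  0.        , 373.84503985, 199.12701364],
       [  0.        ,   0.        ,   1.        ]]), 'D': array([-0.03739878,  0.        ,  0.        ,  0.        ,  0.        ]), 'rvec': array([ 2.14445352, -2.14107885,  0.12419124]), 'tvec': array([0.10782153, 0.49387498, 0.84974764])}
scene {'camera_matrix': array([[431.41928786,   0.        , 311.77304554],
       [  0.        , 431.41928786, 203.72474106],
       [  0.        ,   0.        ,   1.        ]]), 'D': array([-0.04464626,  0.        ,  0.        ,  0.        ,  0.        ]), 'rvec': array([ 2.05349684,  0.82251625, -0.44541889]), 'tvec': array([-0.42240634, -0.11019851,  1.15098597])}
```

View pics/top0.png

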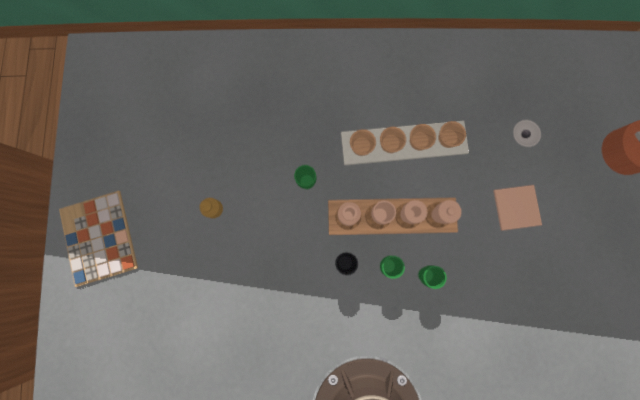

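View pics/scene0.png

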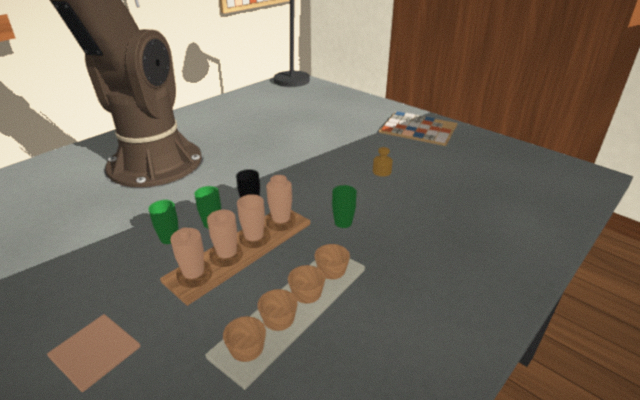

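```bash
cat > h.py <<'E'
import numpy as np, cv2
from cell import optics
def ray(cal,px,z):
    px=np.array(px,float).reshape(-1,1,2)
    u=cv2.undistortPoints(px,cal["camera_matrix"],cal["D"]).reshape(-1,2)
    R=cv2.Rodrigues(cal["rvec"])[0]; c=-R.T@cal["tvec"]
    d=np.c_[u,np.ones(len(u))]@R
    return c+d*((z-c[2])/d[:,2])[:,None]
def proj(cal,P): return cv2.projectPoints(np.array(P,float).reshape(-1,1,3),cal["rvec"],cal["tvec"],cal["camera_matrix"],cal["D"])[0].reshape(-1,2)
E
python3 - <<'E'
import cv2,numpy as np
from h import *
a=cv2.imread("pics/top0.png"); s=cv2.imread("pics/scene0.png")
c=cv2.resize(a[115:245,320:475],None,fx=5,fy=4.5,interpolation=cv2.INTER_CUBIC)[:600]
cv2.imwrite("pics/crop1.png",cv2.resize(a[115:245,320:475],None,fx=4.5,fy=4.5,interpolation=cv2.INTER_CUBIC))
cv2.imwrite("pics/crop2.png",cv2.resize(s[160:385,150:380],None,fx=2.6,fy=2.6,interpolation=cv2.INTER_CUBIC))
for p in[(400,130),(350,145),(335,218),(455,205),(349,214),(382,214),(520,205)]: print(p,a[p[1],p[0]],cv2.cvtColor(a,cv2.COLOR_BGR2HSV)[p[1],p[0]])
E
```

```text
(400, 130) [ 87 114 150] [ 13 107 150]
(350, 145) [101 119 142] [ 13  74 142]
(335, 218) [ 70  94 126] [ 13 113 126]
(455, 205) [110 129 166] [ 10  86 166]
(349, 214) [114 134 171] [ 11  85 171]
(382, 214) [116 134 171] [ 10  82 171]
(520, 205) [110 128 165] [ 10  85 165]
```

View pics/crop1.png

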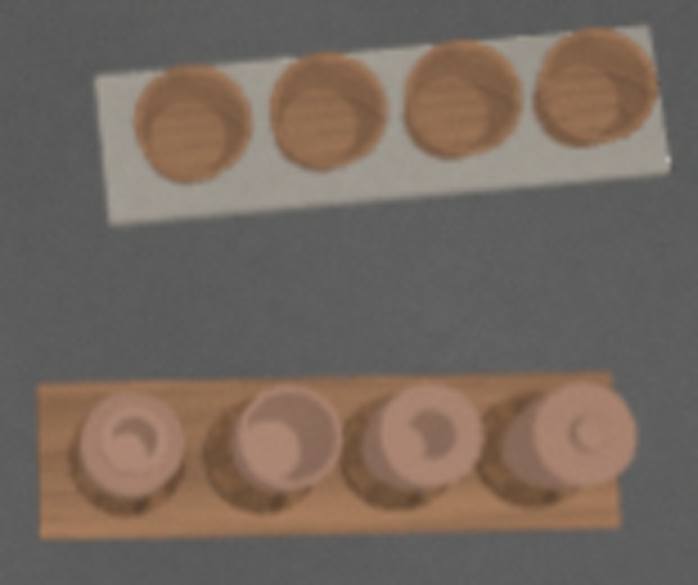

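View pics/crop2.png

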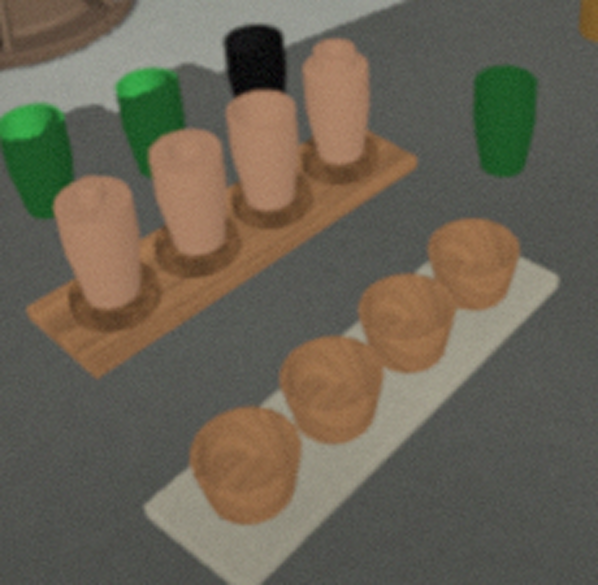

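```bash
python3 - <<'E'
from h import *
cal=optics.calibration("top"); k=lambda L:np.array(L)/4.5+[320-.4,115-.4]
def fit(P,name):
    y=np.array([108,36,-36,-108])/1000; c=P.mean(0); d=(y[:,None]*(P-c)).sum(0)/(y@y)
    print(name,c.round(4),"yaw",np.arctan2(-d[0],d[1]).round(4),"scale",np.hypot(*d[:2]).round(4));print(P.round(4)); 
    dd=d/np.hypot(*d[:2]);print("model",(c+y[:,None]*dd).round(4)[:,:2].tolist())
fit(ray(cal,k([(132,445),(290,437),(432,436),(584,435)]),.102),"pots")
fit(ray(cal,k([(193,124),(329,112),(463,99),(597,87)]),.048),"holders")
r=ray(cal,k([(97,75),(649,26),(670,172),(110,224)]),.012);print("rack corners",r.round(4),r.mean(0))
m=ray(cal,k([(38,384),(611,374),(620,527),(40,538)]),.012);print("board",m.round(4),m.mean(0))
print("brass",ray(cal,[(210,208)],.05)," blacks/greens",ray(cal,[(346,263),(392,267),(433,277),(305,177)],.08).round(3))
E
```

```text
pots [ 0.4564 -0.0642  0.102 ] yaw 0.0212 scale 1.0028
[[ 0.4531  0.0454  0.102 ]
 [ 0.457  -0.0307  0.102 ]
 [ 0.4576 -0.0991  0.102 ]
 [ 0.4581 -0.1724  0.102 ]]
model [[0.4542, 0.0437], [0.4557, -0.0282], [0.4572, -0.1002], [0.4587, -0.1722]]
holders [ 0.6385 -0.0984  0.048 ] yaw 0.0948 scale 0.9954
[[ 0.6284  0.0088  0.048 ]
 [ 0.6349 -0.0631  0.048 ]
 [ 0.642  -0.1341  0.048 ]
 [ 0.6487 -0.2054  0.048 ]]
model [[0.6283, 0.0091], [0.6351, -0.0626], [0.6419, -0.1343], [0.6487, -0.206]]
rack corners [[ 0.6671  0.0579  0.012 ]
 [ 0.6952 -0.2485  0.012 ]
 [ 0.612  -0.2556  0.012 ]
 [ 0.5828  0.0513  0.012 ]] [ 0.6392803 -0.0987032  0.012    ]
board [[ 0.4948  0.0905  0.012 ]
 [ 0.5003 -0.2179  0.012 ]
 [ 0.4181 -0.219   0.012 ]
 [ 0.4121  0.0895  0.012 ]] [ 0.45632312 -0.06421075  0.012     ]
brass [[0.47059162 0.36622963 0.05      ]]  blacks/greens [[ 0.346  0.051  0.08 ]
 [ 0.338 -0.049  0.08 ]
 [ 0.316 -0.138  0.08 ]
 [ 0.538  0.143  0.08 ]]
```

arm_command(deltas=[0,0,0.2,0.06,0.1,0.05,91.8,0,0,0.45,0.18,0.28,0.084,91.8,0,0,0.7656,0.303,0.468,0.084,91.8,0,0,0.7656,0.303,0.468,0.084,91.8,0,0,0.7656,0.303,0.468,0.084,91.8,0,0,0.7656,0.303,0.468,0.084,91.8,0,0,0.7656,0.303,0.468,0.084,91.8,0,0,0.7656,0.303,0.468,0.084,91.8,0,0,0.7656,0.303,0.468,0.084,91.8,0,0,0.7656,0.303,0.468,0.084,91.8,0,0,0.7656,0.303,0.468,0.084,91.8,0,0,0.7656,0.303,0.468,0.084,91.8,0,0,0.7656,0.303,0.468,0.084,91.8,0,0,0.7656,0.303,0.468,0.084,91.8,0,0,0.7656,0.303,0.468,0.084,91.8,0,0,0.7656,0.303,0.468,0.084,91.8,0,0,0.7656,0.303,0.468,0.084,91.8,0,0,0.7656,0.303,0.468,0.084,91.8])

```text
clock: 1.9
position: [0.5397, -0.1111, 0.3298]
ee_rot: [2.2, 2.243, -0.0]
force: [-0.2, 0.2, -0.4]
width: 1.003
gripper_force: 0.0
```

```bash
python3 - <<'E'
from h import *
from cell import sensors
s=sensors.observe();print(s["position"],s["ee_rot"],s["joints"],s["force"])
cal=optics.calibration("wrist");im=optics.get_image("wrist");cv2.imwrite("pics/w0.png",im)
np.save("w0.npy",cal,allow_pickle=True)
print(proj(cal,[[.4587,-.1722,.102],[.4572,-.1002,.102],[.6283,.0091,.048],[.6487,-.206,.048]]).round(1))
E
```

```text
[ 0.53965153 -0.11105683  0.32979014] [ 2.19968050e+00  2.24273754e+00 -1.64965112e-04] [ 0.44966511  0.29499709 -0.45075921  1.59626855  0.13277964  1.28071432
 -0.00281052] [-0.21398252  0.24571442 -0.41608944]
[[253.1 221. ]
 [249.6 165.5]
 [386.4  78. ]
 [388.5 232. ]]
```

View pics/w0.png

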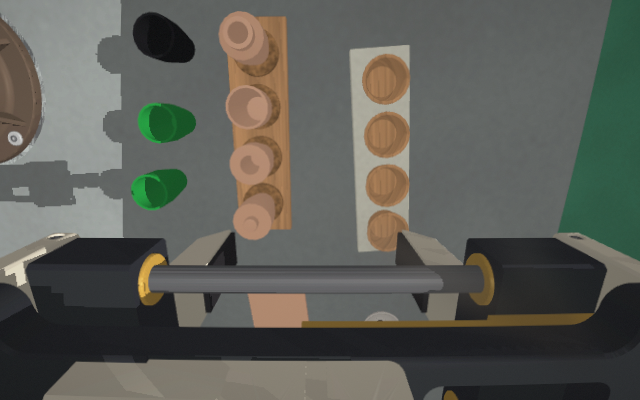

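arm_command(deltas=[0,0,0,-0.04,-0.03,-0.04,91.8,0,0,0,-0.081,-0.062,-0.08,91.8,0,0,0,-0.081,-0.062,-0.1,91.8,0,0,0,-0.081,-0.062,-0.12,91.8,0,0,0,-0.081,-0.062,-0.14,91.8,0,0,0,-0.081,-0.062,-0.165,91.8,0,0,0,-0.081,-0.062,-0.19,91.8,0,0,0,-0.081,-0.062,-0.215,91.8,0,0,0,-0.081,-0.062,-0.235,91.8,0,0,0,-0.081,-0.062,-0.245,91.8,0,0,0,-0.081,-0.062,-0.245,91.8,0,0,0,-0.081,-0.062,-0.245,91.8], force=25)

```text
clock: 3.15
position: [0.4594, -0.1724, 0.0854]
ee_rot: [2.198, 2.244, 0.001]
force: [0.4, -0.2, 0.2]
width: 1.0
gripper_force: 0.0
```

```bash
python3 - <<'E'
from h import *
from cell import sensors
print(sensors.observe()["position"])
cv2.imwrite("pics/s1.png",optics.get_image("scene")[140:320,120:340])
a=cv2.resize(cv2.imread("pics/s1.png"),None,fx=2.5,fy=2.5);cv2.imwrite("pics/s1.png",a)
E
```

```text
[ 0.45937401 -0.17244209  0.08536228]
```

View pics/s1.png

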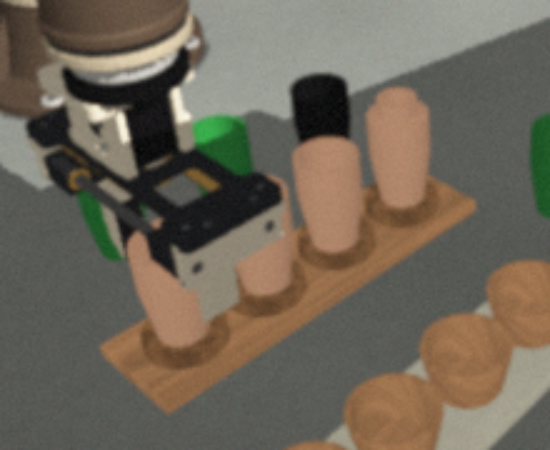

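arm_command(deltas=[0,0,0,0,0,0,44,0,0,0,0,0,0,44,0,0,0,0,0,0,44,0,0,0,0,0,0,44,0,0,0,0,0,0,44,0,0,0,0,0,0,44,0,0,0,0,0,0,44,0,0,0,0,0,0,44,0,0,0,0,0,0,44,0,0,0,0,0,0,44], force=25)

```text
clock: 4.2
position: [0.4588, -0.1724, 0.0847]
ee_rot: [-2.199, -2.244, 0.0]
force: [-0.5, -0.1, 1.1]
width: 0.54
gripper_force: 25.0
```

arm_command(deltas=[0,0,0,0,0,0.015,44,0,0,0,0,0,0.035,44,0,0,0,0,0,0.06,44,0,0,0,0,0,0.09,44,0,0,0,0,0,0.11,44,0,0,0,0.01,0.01,0.12,44,0,0,0,0.03,0.03,0.12,44,0,0,0,0.05,0.054,0.12,44,0,0,0,0.07,0.075,0.12,44,0,0,0,0.09,0.096,0.12,44,0,0,0,0.11,0.117,0.12,44,0,0,0,0.13,0.138,0.12,44,0,0,0,0.15,0.16,0.12,44,0,0,0,0.163,0.174,0.12,44,0,0,0,0.17,0.181,0.12,44,0,0,0,0.17,0.181,0.12,44,0,0,0,0.17,0.181,0.12,44])

```text
clock: 5.9
position: [0.6283, 0.008, 0.2041]
ee_rot: [-2.199, -2.243, 0.002]
force: [0.7, -0.3, -2.2]
width: 0.537
gripper_force: 25.0
```

```bash
python3 - <<'E'
from h import *
from cell import sensors
s=sensors.observe();print(s["position"],s["ee_rot"],s["force"],s["joints"],s["width"])
cv2.imwrite("pics/s2.png",cv2.resize(optics.get_image("scene")[130:380,150:390],None,fx=2.2,fy=2.2))
E
```

```text
[0.62833119 0.00800715 0.20414225] [-2.19866423e+00 -2.24339969e+00  2.06954673e-03] [ 0.73584072 -0.31722715 -2.20014951] [ 0.19090931  0.51670096 -0.43234276  1.58722003  0.23596389  1.09102989
 -0.28131487] 0.5374444799362131
```

View pics/s2.png

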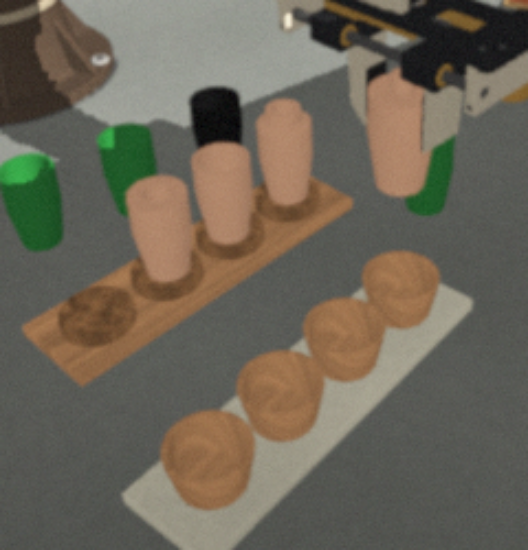

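arm_command(deltas=[0,0,0,0,0,-0.015,44,0,0,0,0,0,-0.035,44,0,0,0,0,0,-0.055,44,0,0,0,0,0,-0.075,44,0,0,0,0,0,-0.09,44,0,0,0,0,0,-0.1,44,0,0,0,0,0,-0.106,44,0,0,0,0,0,-0.11,44,0,0,0,0,0,-0.113,44,0,0,0,0,0,-0.116,44,0,0,0,0,0,-0.119,44,0,0,0,0,0,-0.121,44,0,0,0,0,0,-0.122,44,0,0,0,0,0,-0.122,44,0,0,0,0,0,-0.122,44])

```text
clock: 7.45
position: [0.629, 0.0086, 0.0828]
ee_rot: [2.198, 2.244, 0.0]
force: [0.6, -0.6, -1.5]
width: 0.539
gripper_force: 25.0
```

arm_command(deltas=[0,0,0,0,0,-0.001,44,0,0,0,0,0,-0.002,44,0,0,0,0,0,-0.003,44,0,0,0,0,0,-0.003,44])

```text
clock: 7.85
position: [0.6289, 0.0086, 0.0798]
ee_rot: [2.198, 2.244, 0.0]
force: [-0.4, -0.5, -0.3]
width: 0.54
gripper_force: 25.0
```

arm_command(deltas=[0,0,0,0,0,0,91.8,0,0,0,0,0,0,91.8,0,0,0,0,0,0,91.8,0,0,0,0,0,0,91.8,0,0,0,0,0,0.015,91.8,0,0,0,0,0,0.045,91.8,0,0,0,0,0,0.08,91.8,0,0,0,0,0,0.12,91.8,0,0,0,-0.02,-0.013,0.14,91.8,0,0,0,-0.06,-0.038,0.14,91.8,0,0,0,-0.1,-0.063,0.14,91.8,0,0,0,-0.14,-0.089,0.13,91.8,0,0,0,-0.165,-0.104,0.115,91.8,0,0,0,-0.172,-0.109,0.09,91.8,0,0,0,-0.172,-0.109,0.065,91.8,0,0,0,-0.172,-0.109,0.04,91.8,0,0,0,-0.172,-0.109,0.02,91.8,0,0,0,-0.172,-0.109,0.008,91.8,0,0,0,-0.172,-0.109,0.005,91.8,0,0,0,-0.172,-0.109,0.005,91.8])

```text
clock: 9.85
position: [0.4572, -0.1003, 0.0852]
ee_rot: [2.198, 2.244, 0.0]
force: [0.2, 0.2, 0.3]
width: 0.996
gripper_force: 0.0
```

```bash
python3 - <<'E'
from h import *
from cell import sensors
s=sensors.observe();print(s["position"],s["ee_rot"],s["force"],s["width"])
cv2.imwrite("pics/s3.png",cv2.resize(optics.get_image("scene")[130:380,150:390],None,fx=2.2,fy=2.2))
E
```

```text
[ 0.45721945 -0.10029545  0.08520129] [2.19808773e+00 2.24413508e+00 2.70696585e-04] [0.17077644 0.19947959 0.2938065 ] 0.995613748788391
```

View pics/s3.png

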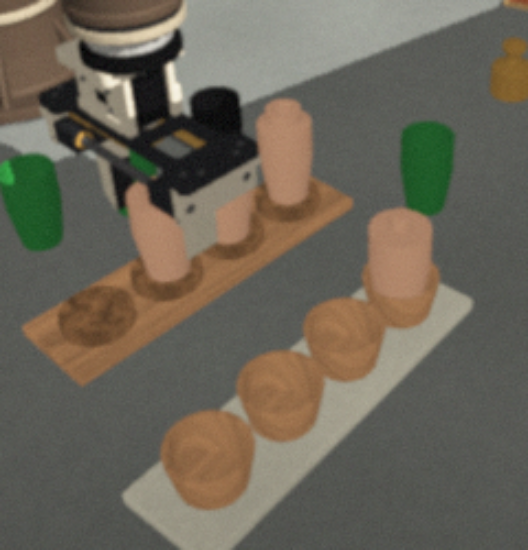

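arm_command(deltas=[0,0,0,0,0,0,44,0,0,0,0,0,0,44,0,0,0,0,0,0,44,0,0,0,0,0,0,44,0,0,0,0,0,0,44,0,0,0,0,0,0,44,0,0,0,0,0,0,44,0,0,0,0,0,0,44,0,0,0,0,0,0.015,44,0,0,0,0,0,0.035,44,0,0,0,0,0,0.06,44,0,0,0,0,0,0.09,44,0,0,0,0,0,0.11,44,0,0,0,0,0,0.12,44])

```text
clock: 11.3
position: [0.4574, -0.1004, 0.2063]
ee_rot: [2.197, 2.243, 0.002]
force: [0.1, -0.1, -0.6]
width: 0.539
gripper_force: 25.0
```

arm_command(deltas=[0,0,0,0.015,0.003,0,44,0,0,0,0.04,0.008,0,44,0,0,0,0.065,0.013,0,44,0,0,0,0.09,0.019,0,44,0,0,0,0.115,0.024,0,44,0,0,0,0.14,0.029,0,44,0,0,0,0.165,0.034,0,44,0,0,0,0.179,0.037,0,44,0,0,0,0.179,0.037,0,44,0,0,0,0.179,0.037,-0.015,44,0,0,0,0.179,0.037,-0.035,44,0,0,0,0.179,0.037,-0.055,44,0,0,0,0.179,0.037,-0.075,44,0,0,0,0.179,0.037,-0.09,44,0,0,0,0.179,0.037,-0.1,44,0,0,0,0.179,0.037,-0.108,44,0,0,0,0.179,0.037,-0.114,44,0,0,0,0.179,0.037,-0.118,44,0,0,0,0.179,0.037,-0.12,44,0,0,0,0.179,0.037,-0.12,44])

```text
clock: 13.3
position: [0.636, -0.0634, 0.0848]
ee_rot: [2.198, 2.244, 0.0]
force: [0.1, -0.7, -0.6]
width: 0.538
gripper_force: 25.0
```

arm_command(deltas=[0,0,0,0,0,-0.001,44,0,0,0,0,0,-0.002,44,0,0,0,0,0,-0.003,44,0,0,0,0,0,-0.004,44,0,0,0,0,0,-0.005,44,0,0,0,0,0,-0.005,44])

```text
clock: 13.9
position: [0.6359, -0.0634, 0.0798]
ee_rot: [2.198, 2.244, -0.0]
force: [-0.4, -0.5, 0.0]
width: 0.539
gripper_force: 25.0
```

arm_command(deltas=[0,0,0,0,0,0,91.8,0,0,0,0,0,0,91.8,0,0,0,0,0,0,91.8,0,0,0,0,0,0,91.8,0,0,0,0,0,0.015,91.8,0,0,0,0,0,0.045,91.8,0,0,0,0,0,0.08,91.8,0,0,0,0,0,0.12,91.8,0,0,0,-0.02,0.004,0.14,91.8,0,0,0,-0.06,0.011,0.14,91.8,0,0,0,-0.1,0.019,0.14,91.8,0,0,0,-0.14,0.026,0.13,91.8,0,0,0,-0.17,0.032,0.115,91.8,0,0,0,-0.18,0.034,0.09,91.8,0,0,0,-0.18,0.034,0.065,91.8,0,0,0,-0.18,0.034,0.04,91.8,0,0,0,-0.18,0.034,0.02,91.8,0,0,0,-0.18,0.034,0.008,91.8,0,0,0,-0.18,0.034,0.005,91.8,0,0,0,-0.18,0.034,0.005,91.8])

```text
clock: 15.9
position: [0.4562, -0.0293, 0.0852]
ee_rot: [2.198, 2.244, 0.0]
force: [0.6, -0.2, 0.2]
width: 0.998
gripper_force: 0.0
```

```bash
python3 - <<'E'
from h import *
from cell import sensors
s=sensors.observe();print(s["position"],s["force"],s["width"])
cv2.imwrite("pics/s4.png",cv2.resize(optics.get_image("scene")[130:380,150:390],None,fx=2.2,fy=2.2))
E
```

```text
[ 0.45620817 -0.02925985  0.08517276] [ 0.56420295 -0.24535473  0.1538256 ] 0.9978779782493087
```

View pics/s4.png

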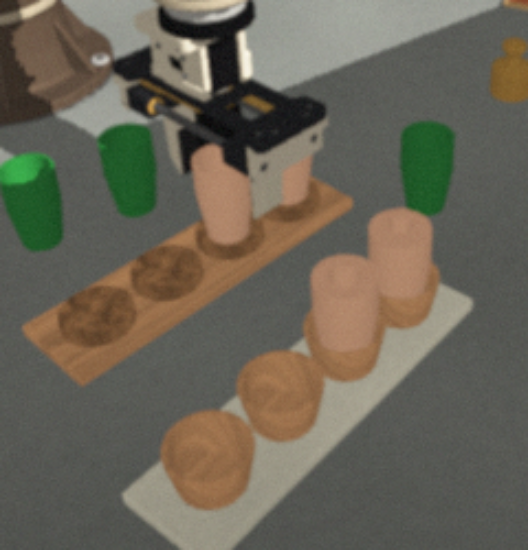

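Lidded (400,255) and thick (345,315) stand upright in their holders; the gripper straddles the plain pot.

arm_command(deltas=[0,0,0,0,0,0,44,0,0,0,0,0,0,44,0,0,0,0,0,0,44,0,0,0,0,0,0,44,0,0,0,0,0,0,44,0,0,0,0,0,0,44,0,0,0,0,0,0,44,0,0,0,0,0,0,44,0,0,0,0,0,0.015,44,0,0,0,0,0,0.035,44,0,0,0,0,0,0.06,44,0,0,0,0,0,0.09,44,0,0,0,0,0,0.11,44,0,0,0,0,0,0.12,44])

```text
clock: 17.35
position: [0.4564, -0.0293, 0.2063]
ee_rot: [2.197, 2.243, 0.002]
force: [-0.3, 0.3, -1.5]
width: 0.537
gripper_force: 25.0
```

arm_command(deltas=[0,0,0,0.015,-0.008,0,44,0,0,0,0.04,-0.023,0,44,0,0,0,0.065,-0.037,0,44,0,0,0,0.09,-0.051,0,44,0,0,0,0.115,-0.065,0,44,0,0,0,0.14,-0.079,0,44,0,0,0,0.17,-0.096,0,44,0,0,0,0.186,-0.105,0,44,0,0,0,0.186,-0.105,0,44,0,0,0,0.186,-0.105,-0.015,44,0,0,0,0.186,-0.105,-0.035,44,0,0,0,0.186,-0.105,-0.055,44,0,0,0,0.186,-0.105,-0.075,44,0,0,0,0.186,-0.105,-0.09,44,0,0,0,0.186,-0.105,-0.1,44,0,0,0,0.186,-0.105,-0.108,44,0,0,0,0.186,-0.105,-0.114,44,0,0,0,0.186,-0.105,-0.118,44,0,0,0,0.186,-0.105,-0.12,44,0,0,0,0.186,-0.105,-0.12,44])

```text
clock: 19.35
position: [0.642, -0.1344, 0.0848]
ee_rot: [2.199, 2.244, 0.0]
force: [-0.2, -0.1, -1.7]
width: 0.538
gripper_force: 25.0
```

arm_command(deltas=[0,0,0,0,0,-0.001,44,0,0,0,0,0,-0.002,44,0,0,0,0,0,-0.003,44,0,0,0,0,0,-0.004,44,0,0,0,0,0,-0.005,44,0,0,0,0,0,-0.005,44])

```text
clock: 19.95
position: [0.6419, -0.1344, 0.0799]
ee_rot: [2.198, 2.244, 0.0]
force: [-1.3, 0.5, -0.0]
width: 0.537
gripper_force: 25.0
```

arm_command(deltas=[0,0,0,0,0,0,91.8,0,0,0,0,0,0,91.8,0,0,0,0,0,0,91.8,0,0,0,0,0,0,91.8,0,0,0,0,0,0.015,91.8,0,0,0,0,0,0.045,91.8,0,0,0,0,0,0.085,91.8,0,0,0,0,0,0.13,91.8,0,0,0,-0.02,0.019,0.14,91.8,0,0,0,-0.05,0.048,0.14,91.8,0,0,0,-0.08,0.076,0.14,91.8,0,0,0,-0.11,0.105,0.14,91.8,0,0,0,-0.14,0.133,0.14,91.8,0,0,0,-0.17,0.162,0.14,91.8,0,0,0,-0.188,0.179,0.14,91.8,0,0,0,-0.188,0.179,0.14,91.8])

```text
clock: 21.55
position: [0.4517, 0.0474, 0.2211]
ee_rot: [2.192, 2.249, 0.001]
force: [0.1, -0.0, -0.1]
width: 1.0
gripper_force: 0.0
```

arm_command(deltas=[0,0,0,0,0,-0.025,91.8,0,0,0,0,0,-0.05,91.8,0,0,0,0,0,-0.075,91.8,0,0,0,0,0,-0.1,91.8,0,0,0,0,0,-0.12,91.8,0,0,0,0,0,-0.13,91.8,0,0,0,0,0,-0.135,91.8,0,0,0,0,0,-0.135,91.8])

```text
clock: 22.35
position: [0.4543, 0.0445, 0.0849]
ee_rot: [2.199, 2.244, 0.0]
force: [-0.1, -0.0, -0.0]
width: 0.997
gripper_force: 0.0
```

```bash
python3 - <<'E'
from h import *
from cell import sensors
s=sensors.observe();print(s["position"],s["force"],s["width"])
cv2.imwrite("pics/s5.png",cv2.resize(optics.get_image("scene")[130:380,150:390],None,fx=2.2,fy=2.2))
E
```

```text
[0.45431178 0.04452024 0.08494002] [-0.05004612 -0.00978551 -0.01973094] 0.9969401031360567
```

View pics/s5.png

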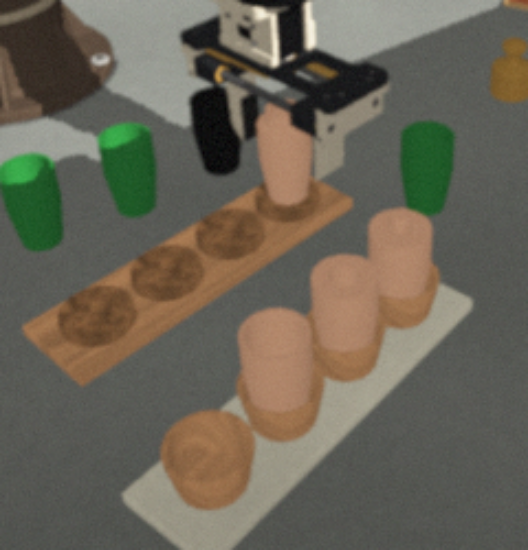

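Plain (280,370) is seated too; the gripper straddles the necked pot.

arm_command(deltas=[0,0,0,0,0,0,44,0,0,0,0,0,0,44,0,0,0,0,0,0,44,0,0,0,0,0,0,44,0,0,0,0,0,0,44,0,0,0,0,0,0,44,0,0,0,0,0,0,44,0,0,0,0,0,0,44,0,0,0,0,0,0.015,44,0,0,0,0,0,0.035,44,0,0,0,0,0,0.06,44,0,0,0,0,0,0.09,44,0,0,0,0,0,0.11,44,0,0,0,0,0,0.12,44])

```text
clock: 23.8
position: [0.4545, 0.0448, 0.2063]
ee_rot: [2.198, 2.243, 0.002]
force: [0.9, -0.4, -1.9]
width: 0.54
gripper_force: 25.0
```

arm_command(deltas=[0,0,0,0.008,-0.01,0,44,0,0,0,0.023,-0.03,0,44,0,0,0,0.04,-0.052,0,44,0,0,0,0.058,-0.075,0,44,0,0,0,0.076,-0.098,0,44,0,0,0,0.094,-0.121,0,44,0,0,0,0.112,-0.144,0,44,0,0,0,0.13,-0.167,0,44,0,0,0,0.148,-0.19,0,44,0,0,0,0.166,-0.213,0,44,0,0,0,0.182,-0.234,0,44,0,0,0,0.192,-0.247,0,44,0,0,0,0.195,-0.251,0,44,0,0,0,0.195,-0.251,0,44,0,0,0,0.195,-0.251,0,44])

```text
clock: 25.3
position: [0.6483, -0.2055, 0.2038]
ee_rot: [-2.196, -2.244, 0.001]
force: [0.2, 0.3, -2.0]
width: 0.541
gripper_force: 25.0
```

arm_command(deltas=[0,0,0,0,0,-0.015,44,0,0,0,0,0,-0.035,44,0,0,0,0,0,-0.055,44,0,0,0,0,0,-0.075,44,0,0,0,0,0,-0.09,44,0,0,0,0,0,-0.1,44,0,0,0,0,0,-0.108,44,0,0,0,0,0,-0.114,44,0,0,0,0,0,-0.118,44,0,0,0,0,0,-0.12,44,0,0,0,0,0,-0.12,44])

```text
clock: 26.4
position: [0.649, -0.2064, 0.0848]
ee_rot: [2.198, 2.244, 0.0]
force: [-0.3, -0.6, -1.2]
width: 0.543
gripper_force: 25.0
```

arm_command(deltas=[0,0,0,0,0,-0.001,44,0,0,0,0,0,-0.002,44,0,0,0,0,0,-0.003,44,0,0,0,0,0,-0.004,44,0,0,0,0,0,-0.005,44,0,0,0,0,0,-0.005,44])

```text
clock: 27.0
position: [0.6489, -0.2064, 0.0799]
ee_rot: [2.198, 2.244, 0.0]
force: [-0.7, 0.4, 0.3]
width: 0.538
gripper_force: 25.0
```

arm_command(deltas=[0,0,0,0,0,0,91.8,0,0,0,0,0,0,91.8,0,0,0,0,0,0,91.8,0,0,0,0,0,0,91.8,0,0,0,0,0,0.015,91.8,0,0,0,0,0,0.045,91.8,0,0,0,0,0,0.085,91.8,0,0,0,0,0,0.13,91.8,0,0,0,0,0,0.17,91.8,0,0,0,-0.03,-0.03,0.2,91.8,0,0,0,-0.06,-0.06,0.22,91.8,0,0,0,-0.09,-0.09,0.22,91.8,0,0,0,-0.12,-0.12,0.22,91.8,0,0,0,-0.14,-0.15,0.22,91.8,0,0,0,-0.14,-0.18,0.22,91.8,0,0,0,-0.14,-0.18,0.22,91.8,0,0,0,-0.14,-0.18,0.22,91.8,0,0,0,-0.14,-0.18,0.22,91.8])

```text
clock: 28.8
position: [0.5096, -0.3849, 0.3004]
ee_rot: [2.196, 2.246, 0.002]
force: [0.2, -0.2, 0.5]
width: 1.001
gripper_force: 0.0
```

```bash
python3 - <<'E'
from h import *
from cell import sensors
s=sensors.observe();print(s["clock"],s["position"],s["width"])
a=cv2.resize(optics.get_image("scene")[130:380,150:390],None,fx=1.6,fy=1.6)
b=cv2.resize(optics.get_image("top")[110:250,300:480],None,fx=2.2,fy=2.2)
c=np.zeros((400,a.shape[1]+b.shape[1],3),np.uint8);c[:,:a.shape[1]]=a;c[:b.shape[0],a.shape[1]:]=b
cv2.imwrite("pics/end.png",c)
E
```

```text
28.8 [ 0.50962067 -0.38487375  0.30041127] 1.0013008288162026
```

View pics/end.png

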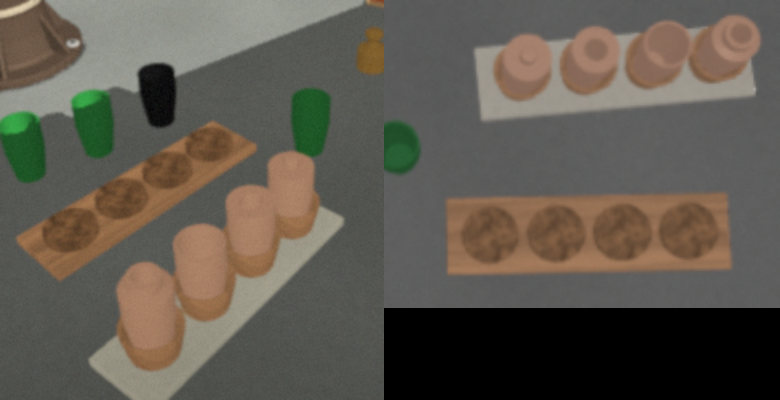

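The rack now holds lidded, thick, plain and necked from left to right, all upright. The order on the mats was necked, plain, thick, lidded, so it is mirrored correctly.

```bash
python3 -c "
from cell import arm
print(arm.sign_off())"
```

```text
the job is handed in; nothing more can be done
None
```

All four pots are released in the rack in mirrored order (left to right: lidded, thick, plain, necked), upright by the final pictures; the arm never went near the brass weight, and the job was handed in at about 29 s (no verdict was returned).

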